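# Carry the breakfast tray with a loose orange to the ledge

### The arm

A 6-joint arm with a two-finger parallel gripper is mounted at the origin on the work surface. World frame = base frame: x ahead of the robot, y to its left, z up, the work surface at z = 0. Lengths are in m, angles in rad, forces in N, time in s.
With the tool pointing down it reaches from about 0.375 to 0.9 m from the base axis. Payload 3.1 kg.
Tool frame: the origin (TCP) lies on the centre line of the jaws, within the pads' length; the fingertips stand 19 mm ahead of it and the grasp point (between the pads) is the TCP; z points along the fingers, y is the line along which they close (so a half turn about z gives the same grasp; the last joint's range is limited). The gripper opens to 85 mm and grips with 20 to 120 N. Pads are 22 mm wide; open, the fingers measure 114 mm over their backs; the gripper's body (76 mm by 85 mm) begins 54 mm behind the grasp point. The pads swing forward as they close: fully open they stand 13 mm farther back than shut.
Start: joints at [0.967, 0.527, 1.433, -0, 1.181, -0.178], TCP at [0.258, 0.569, 0.25] pointing down, gripper open.
Joint ranges: [-3.08, 3.08], [-0.75, 2.2], [0.22, 2.44], [-1.43, 4.57], [0, 2.65], [-2.85, 2.85]. Speed limits (rad/s): [2.79, 2.79, 3.14, 3.14, 3.14, 3.14].

### API

Orientations are given as a unit quaternion [x, y, z, w].
In Python, from station import manip, cams, sign_off gives the robot as it stands.
- The arm moves only by the tool carry_out, never from a script. Its argument "targets" is a list that holds one entry, the list of rows, each a list of 7 numbers: the shift along the tool's x, y, z in cm, then the turn, a rotation vector about the tool's x, y, z in degrees, then the finger opening in cm, from 0 to 8.54. A call has 1 to 12 rows; each row is the pose to reach, as a shift and turn from the pose commanded when the call began, along the tool's axes at that moment; what a row does not reach only later rows make up. A row lasts 1/12 s, in which the tool goes at most 41.7 mm and 7.16 degrees, less where a joint would pass 70% of its speed; a pose out of reach is approached as far as the arm can. A call with a gripper value outside its range is refused whole. The fingers move at their own pace and stop on an object; "force" is the grip in N (left out, the last holds). Time passes only in rows, so rows that repeat a pose let the fingers close. It gives the time, the measured TCP pose, the force, the opening and the grip force at its end, in the units of the state.
- manip.sense(): the state, without advancing time (a new reading comes with each control period).
- cams.snapshot(name): name is "scene" or "top" or "wrist"; returns the picture (480x640x3 uint8, red, green, blue); there is no depth.
- cams.camera_info(name): a dict with "K" (3x3 intrinsics, pixels), "T" (4x4, takes a point from camera to world coordinates). Camera axes: x right, y down, z forward; pixel columns grow to the right and rows downward; lengths in m; the calibration is good to about 2 mm. A picture is of the moment at which its call begins: read the wrist's pose just before it. camera_info takes no time and is no camera call; for the wrist camera it gives the pose at the moment of the call.
- sign_off(): hands the job in; it is judged then, once.
The state is a dict: "t": time; "q": joint angles; "qd": joint speeds; "tau": joint torques, N m; "tcp_pos": TCP position; "tool_rot": TCP orientation; "force": force on the tool from outside, world axes, zero at the start; "ft_torque": the same for the moment, N m; "finger_gap": opening from 0.0 (shut) to 1.0 (fully open); "gripper_force": force on a finger pad.
Only numpy, scipy, OpenCV 4.12 (cv2) and the standard library are available. Lean on these libraries where they do the work, as an engineer would, in place of code of your own. Each camera call takes 0.05 s, during which the arm holds its last target. There are 200 camera calls.

### The job

Pick up the bamboo breakfast tray by its bow handle and carry it over to the stone ledge without the loose orange rolling off and without touching the orange. By tilting the tray, bring the orange onto the round cork inlay and keep it there for three seconds while the tray is held clear above the ledge, then set the tray down gently and flat on the ledge with the orange still resting on the cork, and let go. The jam jar must stay standing on the tray, and the mug, butter dish and teaspoon stay where they are.

Things in the scene. Friction and masses are not known exactly. Their poses are not given: they have to be found in the camera images.
- tray: Bamboo tray, 0.40 kg with its bow (under 1 kg loaded): flat rimless board 300 (its x) by 240 (y) by 12 mm on feet 8 mm high, top face 20 mm above the underside. Origin: centre of the underside, z up. The bow handle stands over x = 0 on two sprung feet and yields about the tray's y with about 5 N m/rad: held by the bow, the tray dips towards its heavier end, more as the orange rolls that way.
- bow_grip (a point): Centre of the straight grip bar at the top of the bow handle, 165 mm above the tray's underside, over its centre. The bar is 110 mm long along the tray's y, 14 mm thick along the tray's x (flat sides, to be pinched from above), 24 mm high. The bow's posts, 14 mm thick, rise 81 mm at y = +-112 mm from pivots 29 mm above the underside; 133 mm is clear under the bar.
- tray_cork (a point): Centre of the round cork inlay, 70 mm in diameter, brown with a darker edge, flush with the board's top face; it lies at x = +45 mm, y = 0 of the tray. The inlay is only a mark: it is as flat and hard as the board.
- orange: Loose orange, a solid ball of radius 37 mm, about 0.17 kg; origin at its centre. Starts at rest on the board, towards the tray's +x end, off the cork. It rolls without slipping, with a dry resistance of about 0.014 of its weight: it stays put on a slope under about 0.014 rad, beyond that it gathers about 7 m/s2 per radian, and it lags behind if the tray is moved off briskly.
- jam_jar: Closed jam jar, dark red with a red screw lid, radius 33 mm, 85 mm high, about 0.20 kg, 0.12 to 0.28 kg depending on how full it is; stands on the board near the tray's -x end, held there by friction only. Origin at the centre of its underside.
- ledge: Stone ledge of the balcony parapet, a fixed grey slab 780 mm long (its x) and 320 mm deep (its y), 50 mm high; axes parallel to the world's. Origin at the centre of its underside, at table height; its flat level top is 50 mm above that.
- mug: Blue enamel mug, radius 41 mm, 80 mm high, a bystander. Origin at the centre of its underside.
- butter_dish: Bamboo butter dish with a door front, 150 by 100 by 70 mm, a bystander. Origin at the centre of its underside.
- teaspoon: Stainless teaspoon, 140 mm long, lying flat, a bystander.
Not all that is in view belongs to the job. What is shaped like the jam_jar but green or purple is not meant. What is shaped like the orange but grey is not meant.

How it is judged:
By the outcome, as a careful person would: the job done as asked, in the order asked, and still so for the second after the job is handed in, with the robot touching nothing.
It also fails if it takes over 58 s, if anything falls off the work surface, if the arm or the gripper's body presses on something with over 40 N, if the wrist force passes 120 N, or if a joint passes its speed limit or range.

## Working session

There is one attempt and no reset: what is moved stays moved. The work goes in short steps, Python scripts to look and compute and a tool call to move; the robot and the scene stay as the last step left them, time stands still between calls to the robot, and variables do not carry over. Pictures are saved under pics/ and viewed, at most 10 in all, crops included, and the job is handed in when it is done.

Besides the shell and the picture viewer there is one more tool, called after ">>>" as a command line: name --argument value ..., lists and objects as JSON in quotes. carry_out: Moves the arm, as the interface text tells. Its arguments: {"type":"object","properties":{"targets":{"type":"array"},"force":{"type":"number"}},"required":["targets"]}

```bash
mkdir -p pics; ls; python3 - <<'E'
from station import manip,cams
import cv2
s=manip.sense();print(s)
for n in ["scene","top","wrist"]:
    i=cams.camera_info(n);print(n,i["K"].round(1).tolist(),i["T"].round(3).tolist())
    cv2.imwrite(f"pics/{n}0.png",cams.snapshot(n)[:,:,::-1])
E
```

```text
pics
{'t': 0.0, 'q': array([ 9.66490938e-01,  5.28471937e-01,  1.43392467e+00, -1.43964177e-05,
        1.18140520e+00, -1.78466814e-01]), 'qd': array([-0.00139254,  0.00160583, -0.00076828,  0.00074321,  0.00054262,
       -0.0007293 ]), 'tau': array([ 8.80711068e-04, -4.42342079e+01, -1.78030193e+01, -1.29026248e-04,
        8.46829615e-03, -9.92981697e-07]), 'tcp_pos': array([0.25773753, 0.5686256 , 0.24932293]), 'tool_rot': array([ 2.11311354e-01,  9.77418176e-01, -1.02358864e-03, -4.15209765e-04]), 'force': array([-0.36839909, -0.28980899, -0.55840837]), 'ft_torque': array([ 0.03180752, -0.00212206, -0.00082985]), 'gripper_force': 0.0, 'finger_gap': 1.0006474209758804}
scene [[528.2, 0.0, 318.8], [0.0, 528.2, 239.2], [0.0, 0.0, 1.0]] [[0.393, 0.52, -0.758, 1.457], [0.919, -0.243, 0.31, -0.497], [-0.023, -0.819, -0.574, 0.86], [0.0, 0.0, 0.0, 1.0]]
top [[576.5, 0.0, 315.3], [0.0, 576.5, 247.1], [0.0, 0.0, 1.0]] [[-0.018, -0.989, 0.145, 0.301], [-1.0, 0.018, 0.001, -0.129], [-0.003, -0.145, -0.989, 1.44], [0.0, 0.0, 0.0, 1.0]]
wrist [[382.9, 0.0, 318.9], [0.0, 382.9, 245.1], [0.0, 0.0, 1.0]] [[0.413, 0.872, 0.263, 0.192], [0.911, -0.395, -0.121, 0.6], [-0.002, 0.289, -0.957, 0.373], [0.0, 0.0, 0.0, 1.0]]
```

View pics/top0.png

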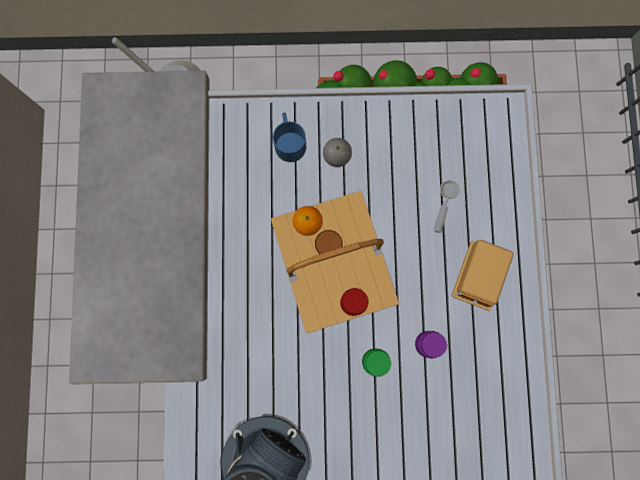

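View pics/scene0.png

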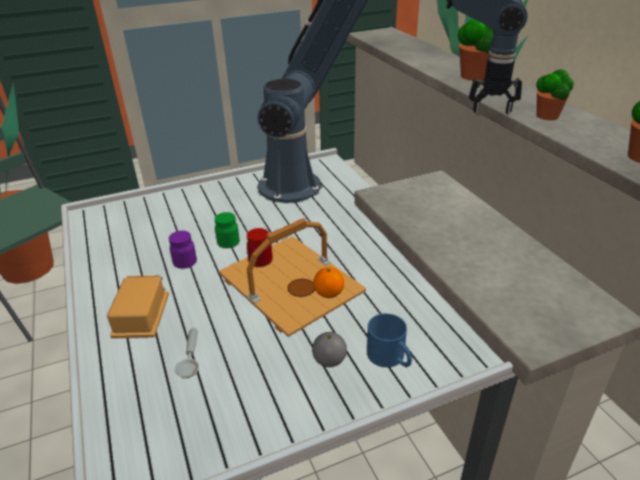

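```bash
cat > h.py <<'E'
import numpy as np,cv2
from station import manip,cams
def ray(n,uv,info=None):
    i=info or cams.camera_info(n);K,T=np.array(i["K"]),np.array(i["T"])
    d=T[:3,:3]@np.linalg.solve(K,np.array([uv[0],uv[1],1.]));return T[:3,3],d/np.linalg.norm(d)
def onz(n,uv,z,info=None):
    o,d=ray(n,uv,info);return o+d*(z-o[2])/d[2]
def tri(*obs):
    A=np.zeros((3,3));b=np.zeros(3);R=[]
    for n,uv in obs:
        o,d=ray(n,uv);P=np.eye(3)-np.outer(d,d);A+=P;b+=P@o;R.append((o,P))
    p=np.linalg.solve(A,b);return p,[round(float(np.linalg.norm(P@(p-o)))*1000,1) for o,P in R]
E
python3 - <<'E'
import cv2,numpy as np
a=cv2.imread('pics/top0.png')[170:345,250:420];b=cv2.imread('pics/scene0.png')[205:345,205:385]
a=cv2.resize(a,None,fx=2.3,fy=2.3,interpolation=3);b=cv2.resize(b,(int(180*2.3),int(140*2.3)),interpolation=3)
c=np.zeros((410,810,3),np.uint8);c[:a.shape[0],:a.shape[1]]=a;c[:b.shape[0],395:395+b.shape[1]]=b[:,:415];cv2.imwrite('pics/crop.png',c[:,:800])
for n in['top0','scene0']:
    h=cv2.cvtColor(cv2.imread(f'pics/{n}.png'),cv2.COLOR_BGR2HSV)
    for nm,lo,hi in[('orange',(8,200,150),(16,255,255)),('red',(0,150,60),(4,255,255)),('tray',(10,60,150),(22,185,255)),('cork',(8,100,60),(16,220,150)),('ledge',(0,0,90),(179,30,180))]:
        m=cv2.inRange(h,lo,hi);k,l,st,ce=cv2.connectedComponentsWithStats(m)
        for i in np.argsort(-st[1:,4])[:4]+1:
            if st[i,4]>100: print(n,nm,st[i].tolist(),ce[i].round(1))
E
```

```text
top0 orange [293, 207, 25, 26, 268] [306.3 220.3]
top0 red [342, 288, 26, 26, 441] [354.5 301. ]
top0 tray [291, 246, 108, 87, 5420] [341.3 287. ]
top0 tray [271, 191, 106, 77, 3750] [325.4 229.1]
top0 tray [461, 240, 52, 66, 2049] [486.4 271.7]
top0 tray [452, 241, 23, 64, 197] [462.9 275.4]
top0 cork [315, 230, 32, 25, 518] [328.1 241.5]
top0 cork [287, 239, 96, 38, 342] [340.6 253.1]
top0 ledge [0, 37, 640, 443, 202223] [328.1 247. ]
top0 ledge [473, 305, 35, 175, 3908] [490.  394.6]
top0 ledge [324, 322, 27, 158, 3592] [337.2 402.8]
top0 ledge [374, 306, 29, 174, 3498] [388.8 398.5]
scene0 orange [313, 267, 31, 26, 554] [329.1 279.5]
scene0 red [247, 229, 21, 24, 252] [256.4 236.3]
scene0 tray [252, 236, 114, 98, 4980] [295.6 285.9]
scene0 tray [107, 276, 56, 43, 1689] [135.9 296.5]
scene0 tray [219, 257, 30, 38, 611] [237.5 274.7]
scene0 tray [110, 291, 59, 45, 365] [150.3 318.2]
scene0 cork [0, 232, 53, 51, 1862] [ 27.  260.3]
scene0 cork [92, 0, 42, 146, 945] [112.7  70.2]
scene0 cork [247, 221, 80, 74, 829] [277.1 248.9]
scene0 cork [459, 44, 31, 36, 808] [472.4  62.2]
scene0 ledge [0, 8, 640, 472, 64575] [313.7 327.9]
scene0 ledge [507, 84, 133, 100, 4348] [580.7 133.8]
scene0 ledge [566, 394, 74, 86, 4215] [608.3 446.4]
scene0 ledge [350, 27, 122, 68, 2831] [417.3  55.1]
```

View pics/crop.png

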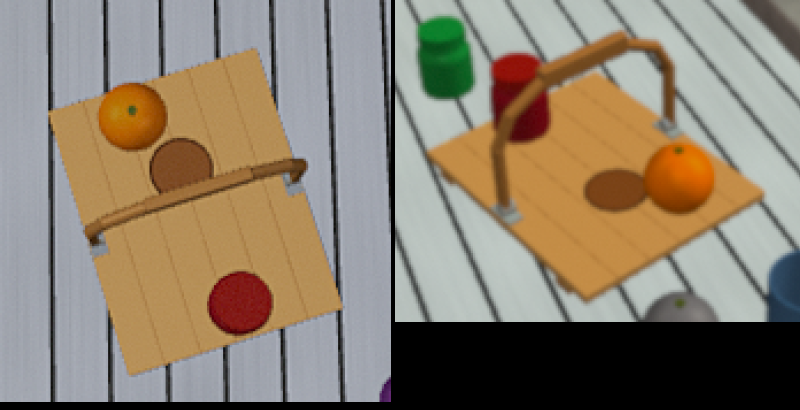

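The tray with the bow, with the orange at top (307,220) / scene (329,281) and the red jar at top (354,301), are the ones meant. The grey ball (337,152), the green jar (376,362) and the purple jar (431,344) have the wrong colours. The bar runs from top (321,260) to (360,246).

```bash
python3 - <<'E'
from h import *
T=lambda u,v:("top",(u/2.3+250-.3,v/2.3+170-.3))
S=lambda u,v:("scene",((u-395)/2.3+205-.3,v/2.3+205-.3))
C=[((49,113),(763,193)),((257,48),(587,299)),((342,308),(428,152)),((130,376),(597,72))]
P=[]
for a,b in C:
    p,r=tri(T(*a),S(*b));q=onz(*T(*a),.02);P.append(q);print('corner',p.round(4),r,q.round(4),onz(*S(*b),.02).round(4))
P=np.array(P);c=P.mean(0);x=P[0]+P[1]-P[2]-P[3];yaw=np.arctan2(x[1],x[0]);print('ctr',c.round(4),'yaw',np.degrees(yaw),'len',np.linalg.norm(x)/2)
for a,b in [((163,208),(625,43)),((253,174),(545,78))]:
    print('bar',*tri(T(*a),S(*b)))
R=np.array([[np.cos(yaw),np.sin(yaw)],[-np.sin(yaw),np.cos(yaw)]])
def loc(n,p): print(n,p.round(4),'tray',(R@(p-c)[:2]*1000).round(1))
p,r=tri(("top",(307,220.3)),("scene",(329,281.5)));print(r);loc('orange',p);loc('orange z57',onz("top",(307,220.3),.057))
loc('cork',onz("top",(327.7,241.5),.02));loc('jarlid',onz("top",(354.5,301),.105))
for uv in [(83,72),(207,71),(206,380),(71,383)]: print('ledge',onz("top",uv,.05).round(3))
E
```

```text
corner [ 0.5827 -0.0192  0.014 ] [1.3, 1.3] [ 0.582  -0.0184  0.02  ] [ 0.5887 -0.0239  0.02  ]
corner [ 0.652  -0.2473  0.0145] [0.5, 0.5] [ 0.6505 -0.2472  0.02  ] [ 0.6573 -0.2485  0.02  ]
corner [ 0.3648 -0.3301  0.016 ] [0.0, 0.0] [ 0.3646 -0.3296  0.02  ] [ 0.3701 -0.3309  0.02  ]
corner [ 0.297  -0.1018  0.0157] [0.5, 0.5] [ 0.2969 -0.1024  0.02  ] [ 0.3031 -0.1034  0.02  ]
ctr [ 0.4735 -0.1744  0.02  ] yaw 16.235424448918653 len 0.29735426740521503
bar [ 0.46043176 -0.1323368   0.16324303] [7.7, 7.7]
bar [ 0.49004412 -0.22507898  0.16550734] [2.6, 2.6]
[0.4, 0.4]
orange [ 0.5692 -0.1096  0.0575] tray [110.   35.5]
orange z57 [ 0.5694 -0.1092  0.057 ] tray [110.4  35.8]
cork [ 0.5219 -0.1594  0.02  ] tray [50.7  0.9]
jarlid [ 0.3686 -0.2166  0.105 ] tray [-112.5  -11.1]
ledge [0.967 0.457 0.05 ]
ledge [0.963 0.14  0.05 ]
ledge [0.192 0.135 0.05 ]
ledge [0.191 0.454 0.05 ]
```

>>> carry_out --targets '[[[-2.5,-2.9,-0.5,0,0,2.5,8.5],[-5,-5.8,-1,0,0,5,8.5],[-7.5,-8.7,-1.5,0,0,7.5,8.5],[-10,-11.6,-2,0,0,10,8.5],[-12.5,-14.5,-2.5,0,0,12.5,8.5],[-15,-17.4,-3,0,0,15,8.5],[-17.5,-20.3,-3.5,0,0,17.5,8.5],[-20,-23.2,-4,0,0,20,8.5],[-22.5,-26.1,-4.5,0,0,22.5,8.5],[-25,-29,-5,0,0,25,8.5],[-27.5,-31.9,-5,0,0,27.5,8.5],[-30,-34.8,-5,0,0,30,8.5]]]'

```text
t: 1.15
tcp_pos: [0.3877, 0.1266, 0.3007]
tool_rot: [0.458, 0.889, 0.0, 0.0]
force: [1.0, 0.7, -0.6]
finger_gap: 0.992
gripper_force: 0.0
```

```bash
cat >> h.py <<'E'
from scipy.spatial.transform import Rotation as Ro
def to_tool(p,yaw_deg=None):
    """shift (cm) and turn (deg) in tool axes to reach world p, tool down, tool y at yaw"""
    s=manip.sense();R=Ro.from_quat(s["tool_rot"]);d=R.inv().apply(np.array(p)-s["tcp_pos"])*100
    if yaw_deg is None: return d.round(2)
    a=np.radians(yaw_deg);y=[np.cos(a),np.sin(a),0];z=[0,0,-1];x=np.cross(y,z)
    W=Ro.from_matrix(np.array([x,y,z]).T);return d.round(2),(R.inv()*W).as_rotvec(degrees=True).round(2)
E
python3 -c "
from h import *
s=manip.sense();print(s['t'],s['tcp_pos'],to_tool([.474,-.176,.30],16.2))"
```

```text
1.15 [0.38772314 0.12661788 0.30070941] (array([-29.65, -10.55,   0.08]), array([ 0.06,  0.02, 19.3 ]))
```

>>> carry_out --targets '[[[-3.6,-1.3,0,0,0,2.5,8.5],[-7.2,-2.6,0,0,0,5,8.5],[-10.8,-3.9,0,0,0,7.5,8.5],[-14.4,-5.2,0,0,0,10,8.5],[-18,-6.5,0,0,0,12.5,8.5],[-21.6,-7.8,0,0,0,15,8.5],[-25,-9,0,0,0,17.5,8.5],[-27.5,-10,0,0,0,19.3,8.5],[-29.3,-10.5,0,0,0,19.3,8.5],[-29.3,-10.5,0,0,0,19.3,8.5],[-29.3,-10.5,0,0,0,19.3,8.5]]]'

```text
t: 2.07
tcp_pos: [0.4726, -0.1716, 0.2998]
tool_rot: [0.6, 0.8, 0.0, -0.001]
force: [-0.2, 0.5, -0.2]
finger_gap: 0.997
gripper_force: 0.0
```

```bash
python3 - <<'E'
from h import *
s=manip.sense();print(s['t'],s['tcp_pos'],to_tool([.474,-.176,.30],16.2),s['force'])
import pickle
pickle.dump(cams.camera_info("wrist"),open('w1.pkl','wb'));cv2.imwrite("pics/w1.png",cams.snapshot("wrist")[:,:,::-1]);cv2.imwrite("pics/scene1.png",cams.snapshot("scene")[:,:,::-1]);cv2.imwrite("pics/top1.png",cams.snapshot("top")[:,:,::-1])
E
```

```text
2.0667 [ 0.47255747 -0.17159526  0.29982349] (array([-0.46,  0.02, -0.02]), array([-0.04, -0.07, -0.01])) [-0.21502778  0.49615009 -0.20351889]
```

View pics/w1.png

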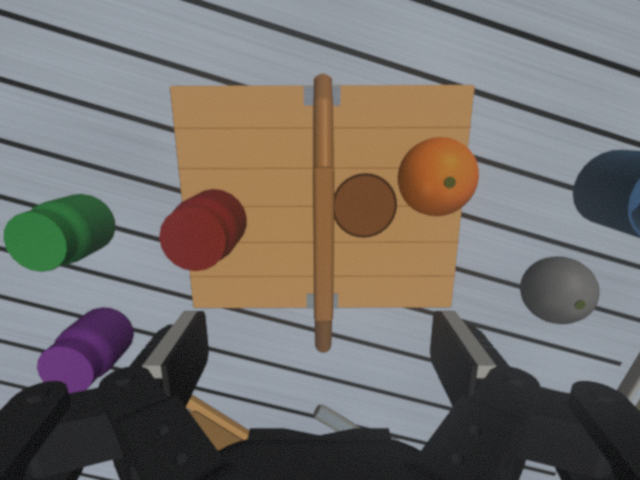

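```bash
python3 - <<'E'
from h import *
import pickle
I=pickle.load(open('w1.pkl','rb'))
for uv in [(323.5,166),(325,298)]: print('bar',onz(0,uv,.177,I).round(4))
P=np.array([onz(0,uv,.02,I) for uv in [(474,86),(452,307),(194,307),(170,86)]])
c=P.mean(0);x=P[0]+P[1]-P[2]-P[3];print(P.round(3),c,np.degrees(np.arctan2(x[1],x[0])),np.linalg.norm(x)/2)
print('orange',onz(0,(438.5,176.5),.057,I),'cork',onz(0,(364.5,205),.02,I))
# two-view height of the bar ends: wrist + scene/top
def t2(obs):
    A=np.zeros((3,3));b=np.zeros(3)
    for o,d in obs: Q=np.eye(3)-np.outer(d,d);A+=Q;b+=Q@o
    return np.linalg.solve(A,b)
S=lambda u,v:("scene",((u-395)/2.3+204.7,v/2.3+204.7))
print(t2([ray(0,(323.5,166),I),ray(*S(622,44))]),t2([ray(0,(325,298),I),ray(*S(545,77))]))
E
```

```text
bar [ 0.4619 -0.121   0.177 ]
bar [ 0.4886 -0.2081  0.177 ]
[[ 0.587 -0.019  0.02 ]
 [ 0.656 -0.246  0.02 ]
 [ 0.369 -0.33   0.02 ]
 [ 0.302 -0.102  0.02 ]] [ 0.47835552 -0.17426203  0.02      ] 16.18196316570201 0.2980176547042655
orange [ 0.57378617 -0.10987268  0.057     ] cork [ 0.52113834 -0.16099979  0.02      ]
[ 0.46140294 -0.1249037   0.16116895] [ 0.48902313 -0.21810559  0.16285235]
```

>>> carry_out --targets '[[[-0.1,0.1,1.5,0,0,0,8.5],[-0.2,0.2,3.5,0,0,0,8.5],[-0.3,0.3,5.5,0,0,0,8.5],[-0.35,0.35,7.5,0,0,0,8.5],[-0.35,0.35,8.8,0,0,0,8.5],[-0.35,0.35,9.5,0,0,0,8.5],[-0.35,0.35,9.5,0,0,0,8.5],[-0.35,0.35,9.5,0,0,0,8.5]]]'

```text
t: 2.88
tcp_pos: [0.4772, -0.1727, 0.2056]
tool_rot: [0.599, 0.801, 0.0, -0.0]
force: [-0.6, -0.2, -0.2]
finger_gap: 1.0
gripper_force: 0.0
```

```bash
python3 - <<'E'
from h import *
import pickle
s=manip.sense();I=cams.camera_info("wrist");im=cams.snapshot("wrist")[:,:,::-1].copy();cv2.imwrite("pics/w2.png",im)
print(s['tcp_pos'])
R=Ro.from_quat(s['tool_rot']);T=np.array(I["T"]);K=np.array(I["K"])
for z in(.177,.165,.153):
  for x in(-.04,0,.04):
    p=s['tcp_pos']+R.apply([x,0,0]);p[2]=z;q=K@(T[:3,:3].T@(p-T[:3,3]));print(z,x,(q[:2]/q[2]).round(1))
E
```

```text
[ 0.4771963  -0.17270031  0.2055995 ]
0.177 -0.04 [316.9 383.7]
0.177 0 [316.7 305.6]
0.177 0.04 [316.5 215.9]
0.165 -0.04 [317.  368.4]
0.165 0 [316.8 294.3]
0.165 0.04 [316.6 209.9]
0.153 -0.04 [317.1 354.7]
0.153 0 [316.9 284.3]
0.153 0.04 [316.8 204.7]
```

View pics/w2.png

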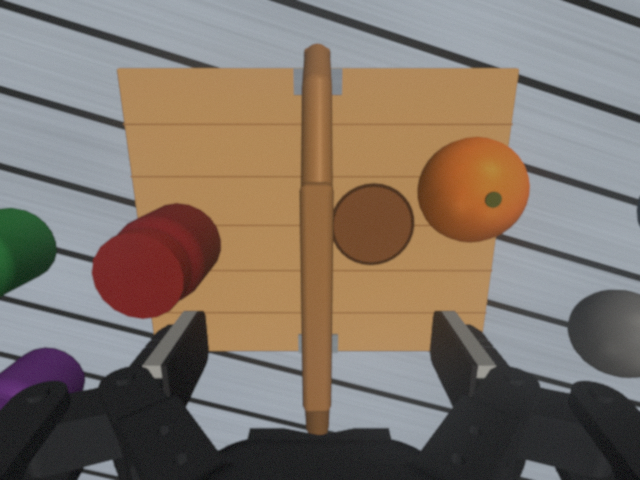

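>>> carry_out --targets '[[[0,0,1.5,0,0,0,8.5],[0,0,3,0,0,0,8.5],[0,0,4.05,0,0,0,8.5],[0,0,4.05,0,0,0,8.5],[0,0,4.05,0,0,0,5],[0,0,4.05,0,0,0,3],[0,0,4.05,0,0,0,2],[0,0,4.05,0,0,0,1.2],[0,0,4.05,0,0,0,1.0],[0,0,4.05,0,0,0,0.8],[0,0,4.05,0,0,0,0.8],[0,0,4.05,0,0,0,0.8]]]' --force 80

```text
t: 3.93
tcp_pos: [0.477, -0.1736, 0.1654]
tool_rot: [0.6, 0.8, -0.0, 0.0]
force: [-0.9, 0.7, 4.9]
finger_gap: 0.154
gripper_force: 78.3
```

```bash
cat >> h.py <<'E'
def state():
    s=manip.sense();print('t',round(s['t'],2),'tcp',s['tcp_pos'].round(4),'f',s['force'].round(2),'m',s['ft_torque'].round(3),'gap',round(s['finger_gap'],3),'grip',round(float(s['gripper_force']),1));return s
def masks(n,tag=None):
    im=cams.snapshot(n)
    if tag: cv2.imwrite(f"pics/{n}{tag}.png",im[:,:,::-1])
    return im,cv2.cvtColor(im,cv2.COLOR_RGB2HSV)
def blob(h,lo,hi,k=0):
    m=cv2.inRange(h,lo,hi);m=cv2.morphologyEx(m,cv2.MORPH_OPEN,np.ones((3,3),np.uint8));cs,_=cv2.findContours(m,cv2.RETR_EXTERNAL,cv2.CHAIN_APPROX_NONE)
    return sorted(cs,key=cv2.contourArea)[::-1]
OR=((8,215,110),(17,255,255));RED=((0,150,50),(5,255,255));CORK=((6,120,70),(16,200,160));TR=((10,60,130),(22,185,255))
def look(tag):
    s=manip.sense();I=cams.camera_info("wrist");im,h=masks("wrist",tag);out={}
    for nm,c in(('or',OR),('red',RED),('cork',CORK)):
        cs=blob(h,*c)
        for q in cs[:2]:
            if cv2.contourArea(q)>300:
                (x,y),r=cv2.minEnclosingCircle(q);print(tag,nm,round(x,1),round(y,1),'r',round(r,1),'A',cv2.contourArea(q),cv2.boundingRect(q))
    return s,I,h
E
python3 -c "
from h import *
state();look('a')
im,h=masks('top','a')"
```

```text
t 3.93 tcp [ 0.477  -0.1736  0.1654] f [-0.86  0.7   4.9 ] m [-0.086  0.452  0.079] gap 0.154 grip 78.3
a red 127.2 276.8 r 81.8 A 12830.5 (50, 214, 150, 138)
a cork 318.0 228.0 r 206.0 A 22207.5 (296, 22, 133, 413)
a cork 494.9 200.9 r 62.5 A 3846.5 (433, 141, 109, 118)
```

```bash
cat >> h.py <<'E'
OR=((5,205,120),(18,255,255))
def tray_xy(uv,I,s,h):
    """pixel -> tray x,y (mm) on the plane h above the underside; tray frame tied to the tool (bar 165 over underside)"""
    o,d=ray(0,uv,I);R=Ro.from_quat(s['tool_rot']).inv();o=R.apply(o-s['tcp_pos']);d=R.apply(d);p=o+d*((.165-h)-o[2])/d[2]
    return np.array([p[1],p[0]])*1000
E
python3 - <<'E'
from h import *
h=cv2.cvtColor(cv2.imread('pics/wrista.png'),cv2.COLOR_BGR2HSV)
for p in [(480,190),(520,220),(460,220),(500,240),(385,230),(395,250),(318,200),(318,300),(250,150),(430,120),(460,320)]: print(p,h[p[1],p[0]])
s=state();I=cams.camera_info("wrist")
for lo,hi in[OR,((5,160,150),(18,255,255)),((8,200,90),(18,255,255))]:
    for q in blob(h,lo,hi)[:2]:
        c,r=cv2.minEnclosingCircle(q);print(lo,np.round(c,1),round(r,1),cv2.contourArea(q),cv2.boundingRect(q),tray_xy(c,I,s,.057))
E
```

```text
(480, 190) [ 12 194 184]
(520, 220) [ 13 189 189]
(460, 220) [ 12 187 139]
(500, 240) [ 11 184 162]
(385, 230) [ 13 162 124]
(395, 250) [ 13 161 125]
(318, 200) [ 15 147 142]
(318, 300) [ 15 145 158]
(250, 150) [ 17 128 193]
(430, 120) [ 16 132 182]
(460, 320) [ 16 126 195]
t 4.03 tcp [ 0.477  -0.1736  0.1654] f [-1.96  0.31  6.11] m [-0.107  0.439  0.037] gap 0.152 grip 78.3
(5, 160, 150) [510.5 191. ] 59.1 9347.0 (459, 136, 108, 113) [117.22780997  37.8012837 ]
```

View pics/wrista.png

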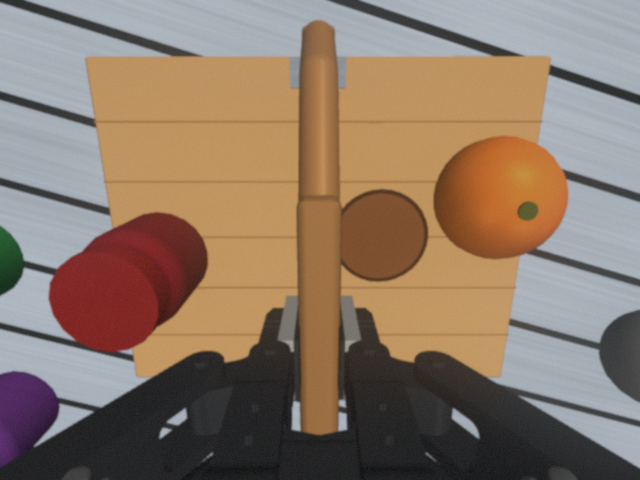

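>>> carry_out --targets '[[[0,0,-0.05,0,0,0,0.8],[0,0,-0.1,0,0,0,0.8],[0,0,-0.15,0,0,0,0.8],[0,0,-0.2,0,0,0,0.8],[0,0,-0.2,0,0,0,0.8]]]'

```text
t: 4.45
tcp_pos: [0.4765, -0.1727, 0.166]
tool_rot: [0.6, 0.8, 0.0, -0.001]
force: [-0.7, 1.0, -7.1]
finger_gap: 0.146
gripper_force: 77.9
```

```bash
cat >> h.py <<'E'
OR=((5,173,90),(18,255,255));CORK=((6,148,85),(16,172,138))
def meas(tag):
    s=state();I=cams.camera_info("wrist");im,h=masks("wrist",tag);R=Ro.from_quat(s['tool_rot']).inv()
    print('moment tool',R.apply(s['ft_torque']).round(3),'force tool',R.apply(s['force']).round(2),'tilt',(R.inv().as_matrix()[:2,2]).round(4))
    h0=h.copy();h0[330:]=0
    q=blob(h0,*OR)[0];(x,y,w,hh)=cv2.boundingRect(q);c=(x+w/2-.5,y+hh/2-.5)
    k=[q for q in blob(h0,*CORK) if cv2.contourArea(q)>800];kb=[cv2.boundingRect(a) for a in k[:2]]
    # board edges: leftmost/rightmost column of board at rows 70-130 (fit lines)
    o=tray_xy(c,I,s,.057);print(tag,'orange px',c,(w,hh),'tray',o.round(1),'cork boxes',kb)
    g=cv2.cvtColor(im,cv2.COLOR_RGB2HSV)[:,:,1].astype(float);E=[]
    for r in range(75,125,5):
        m=np.convolve(g[r],np.ones(3)/3,'same')>75;j=np.flatnonzero(m);
        jj=[int(j[0]),int(j[-1])]
        sub=lambda a,b:a+(75-np.convolve(g[r],np.ones(3)/3,'same')[a])/(np.convolve(g[r],np.ones(3)/3,'same')[b]-np.convolve(g[r],np.ones(3)/3,'same')[a])*(b-a)
        E.append((sub(jj[0]-1,jj[0]),sub(jj[1]+1,jj[1])))
    E=np.array(E);print('edges row100: L %.2f R %.2f'%tuple(np.median(E,0)))
    return o
E
python3 -c "
from h import *
meas('b')"
```

```text
t 4.45 tcp [ 0.4765 -0.1727  0.166 ] f [-0.67  0.96 -7.06] m [-0.049 -0.038  0.001] gap 0.146 grip 77.9
moment tool [-0.023 -0.058 -0.001] force tool [ 1.09 -0.37  7.07] tilt [-0.0019  0.0017]
b orange px (501.0, 196.5) (131, 120) tray [111.9  34.5] cork boxes [(341, 193, 84, 86)]
edges row100: L 92.33 R 544.19
```

>>> carry_out --targets '[[[0,0,-0.05,0,0,0,0.8],[0,0,-0.1,0,0,0,0.8],[0,0,-0.15,0,0,0,0.8],[0,0,-0.2,0,0,0,0.8]]]'

```text
t: 4.83
tcp_pos: [0.4771, -0.1733, 0.1688]
tool_rot: [0.6, 0.8, 0.0, -0.0]
force: [0.3, -0.0, -7.4]
finger_gap: 0.153
gripper_force: 77.9
```

```bash
python3 - <<'E'
from h import *
meas('c')
f=lambda r:np.convolve(r,np.ones(3)/3,'same')
for t in 'abc':
    g=cv2.cvtColor(cv2.imread(f'pics/wrist{t}.png'),cv2.COLOR_BGR2HSV)[:,:,1].astype(float);E=[]
    for r in range(75,125,5):
        a=f(g[r]);j=np.flatnonzero(a>75);l,m=j[0],j[-1]
        E.append((l-(a[l]-75)/(a[l]-a[l-1]),m+(a[m]-75)/(a[m]-a[m+1])))
    # top edge rows at columns left/right
    F=[]
    for c0 in(110,130,150,480,500,520):
        a=f(g[:,c0]);j=np.flatnonzero(a[20:110]>75)[0]+20;F.append(round(j-(a[j]-75)/(a[j]-a[j-1]),2))
    print(t,np.median(E,0).round(2),F)
E
```

```text
t 4.83 tcp [ 0.4771 -0.1733  0.1688] f [ 0.28 -0.05 -7.43] m [-0.035 -0.058 -0.052] gap 0.153 grip 77.9
moment tool [-0.046 -0.05   0.052] force tool [-0.13  0.26  7.43] tilt [-0.0002  0.0002]
c orange px (501.0, 196.5) (131, 120) tray [111.9  34.4] cork boxes [(341, 192, 84, 87)]
edges row100: L 92.36 R 544.17
a [ 91.71 543.76] [np.float64(56.72), np.float64(56.73), np.float64(56.71), np.float64(56.46), np.float64(55.03), np.float64(55.53)]
b [ 92.33 544.19] [np.float64(56.95), np.float64(56.89), np.float64(56.91), np.float64(56.68), np.float64(55.14), np.float64(56.66)]
c [ 92.36 544.17] [np.float64(56.92), np.float64(56.88), np.float64(56.94), np.float64(56.68), np.float64(55.07), np.float64(56.66)]
```

```bash
cat >> h.py <<'E'
def fmt(R): return "["+", ".join("["+", ".join(f"{v:g}" for v in r)+"]" for r in R)+"]"
def rows(path,k0,n,g=0.8):
    """path(k)->(pos,Rotation) commanded; rows k0+1..k0+n relative to k0"""
    p0,R0=path(k0);out=[]
    for k in range(k0+1,k0+n+1):
        p,R=path(k);d=R0.inv().apply(p-p0)*100;w=(R0.inv()*R).as_rotvec(degrees=True)
        out.append([*np.round(d,2)+0.,*np.round(w,2)+0.,g])
    return out
def mj(u): u=np.clip(u,0,1);return u**3*(10-15*u+6*u*u)
def down(yaw):
    a=np.radians(yaw);y=[np.cos(a),np.sin(a),0];z=[0,0,-1];return Ro.from_matrix(np.array([np.cross(y,z),y,z]).T)
def carry(k):
    s=mj(k/84);return np.array([.477,-.1733+.4703*s,.1688+.0962*mj(k/42)]),down(16.2*(1-s))
E
python3 -c "
from h import *
for i in range(7): print(fmt(rows(carry,12*i,12)))"
```

```text
[[0, 0, 0, 0, 0, 0, 0.8], [0.01, 0, -0.01, 0, 0, 0, 0.8], [0.02, 0.01, -0.03, 0, 0, 0.01, 0.8], [0.05, 0.01, -0.07, 0, 0, 0.02, 0.8], [0.09, 0.03, -0.13, 0, 0, 0.03, 0.8], [0.15, 0.04, -0.22, 0, 0, 0.05, 0.8], [0.23, 0.07, -0.34, 0, 0, 0.08, 0.8], [0.34, 0.1, -0.49, 0, 0, 0.12, 0.8], [0.47, 0.14, -0.67, 0, 0, 0.17, 0.8], [0.63, 0.18, -0.88, 0, 0, 0.23, 0.8], [0.83, 0.24, -1.12, 0, 0, 0.3, 0.8], [1.05, 0.31, -1.39, 0, 0, 0.38, 0.8]]
[[0.26, 0.07, -0.3, 0, 0, 0.09, 0.8], [0.55, 0.16, -0.63, 0, 0, 0.2, 0.8], [0.88, 0.25, -0.98, 0, 0, 0.32, 0.8], [1.25, 0.35, -1.35, 0, 0, 0.45, 0.8], [1.65, 0.47, -1.74, 0, 0, 0.59, 0.8], [2.09, 0.59, -2.15, 0, 0, 0.75, 0.8], [2.57, 0.73, -2.56, 0, 0, 0.92, 0.8], [3.08, 0.87, -2.99, 0, 0, 1.1, 0.8], [3.63, 1.03, -3.42, 0, 0, 1.3, 0.8], [4.22, 1.2, -3.85, 0, 0, 1.51, 0.8], [4.84, 1.37, -4.27, 0, 0, 1.73, 0.8], [5.49, 1.56, -4.69, 0, 0, 1.97, 0.8]]
[[0.7, 0.17, -0.41, 0, 0, 0.25, 0.8], [1.42, 0.35, -0.8, 0, 0, 0.51, 0.8], [2.19, 0.54, -1.17, 0, 0, 0.78, 0.8], [2.98, 0.73, -1.52, 0, 0, 1.06, 0.8], [3.8, 0.94, -1.85, 0, 0, 1.35, 0.8], [4.64, 1.14, -2.15, 0, 0
[... 1199 characters left out ...]
8], [2.51, 0.1, 0, 0, 0, 0.86, 0.8], [3.04, 0.12, 0, 0, 0, 1.05, 0.8], [3.53, 0.14, 0, 0, 0, 1.22, 0.8], [3.99, 0.16, 0, 0, 0, 1.38, 0.8], [4.41, 0.18, 0, 0, 0, 1.52, 0.8], [4.79, 0.2, 0, 0, 0, 1.65, 0.8], [5.13, 0.21, 0, 0, 0, 1.77, 0.8], [5.44, 0.22, 0, 0, 0, 1.87, 0.8], [5.71, 0.23, 0, 0, 0, 1.97, 0.8]]
[[0.23, 0, 0, 0, 0, 0.08, 0.8], [0.44, 0, 0, 0, 0, 0.15, 0.8], [0.6, 0, 0, 0, 0, 0.21, 0.8], [0.74, 0, 0, 0, 0, 0.26, 0.8], [0.85, 0.01, 0, 0, 0, 0.29, 0.8], [0.94, 0.01, 0, 0, 0, 0.32, 0.8], [1, 0.01, 0, 0, 0, 0.35, 0.8], [1.05, 0.01, 0, 0, 0, 0.36, 0.8], [1.07, 0.01, 0, 0, 0, 0.37, 0.8], [1.09, 0.01, 0, 0, 0, 0.37, 0.8], [1.09, 0.01, 0, 0, 0, 0.38, 0.8], [1.09, 0.01, 0, 0, 0, 0.38, 0.8]]
```

>>> carry_out --targets '[[[0,0,0,0,0,0,0.8],[0.01,0,-0.01,0,0,0,0.8],[0.02,0.01,-0.03,0,0,0.01,0.8],[0.05,0.01,-0.07,0,0,0.02,0.8],[0.09,0.03,-0.13,0,0,0.03,0.8],[0.15,0.04,-0.22,0,0,0.05,0.8],[0.23,0.07,-0.34,0,0,0.08,0.8],[0.34,0.1,-0.49,0,0,0.12,0.8],[0.47,0.14,-0.67,0,0,0.17,0.8],[0.63,0.18,-0.88,0,0,0.23,0.8],[0.83,0.24,-1.12,0,0,0.3,0.8],[1.05,0.31,-1.39,0,0,0.38,0.8]]]'

```text
t: 5.88
tcp_pos: [0.4771, -0.1622, 0.183]
tool_rot: [0.602, 0.798, 0.0, -0.0]
force: [-0.3, 0.5, -7.3]
finger_gap: 0.15
gripper_force: 77.9
```

>>> carry_out --targets '[[[0.26,0.07,-0.3,0,0,0.09,0.8],[0.55,0.16,-0.63,0,0,0.2,0.8],[0.88,0.25,-0.98,0,0,0.32,0.8],[1.25,0.35,-1.35,0,0,0.45,0.8],[1.65,0.47,-1.74,0,0,0.59,0.8],[2.09,0.59,-2.15,0,0,0.75,0.8],[2.57,0.73,-2.56,0,0,0.92,0.8],[3.08,0.87,-2.99,0,0,1.1,0.8],[3.63,1.03,-3.42,0,0,1.3,0.8],[4.22,1.2,-3.85,0,0,1.51,0.8],[4.84,1.37,-4.27,0,0,1.73,0.8],[5.49,1.56,-4.69,0,0,1.97,0.8]]]'

```text
t: 6.88
tcp_pos: [0.477, -0.1047, 0.2301]
tool_rot: [0.616, 0.788, 0.0, -0.0]
force: [-0.6, 0.1, -6.7]
finger_gap: 0.148
gripper_force: 77.9
```

>>> carry_out --targets '[[[0.7,0.17,-0.41,0,0,0.25,0.8],[1.42,0.35,-0.8,0,0,0.51,0.8],[2.19,0.54,-1.17,0,0,0.78,0.8],[2.98,0.73,-1.52,0,0,1.06,0.8],[3.8,0.94,-1.85,0,0,1.35,0.8],[4.64,1.14,-2.15,0,0,1.65,0.8],[5.51,1.36,-2.42,0,0,1.96,0.8],[6.41,1.58,-2.66,0,0,2.27,0.8],[7.33,1.81,-2.87,0,0,2.6,0.8],[8.26,2.04,-3.05,0,0,2.93,0.8],[9.22,2.27,-3.2,0,0,3.27,0.8],[10.19,2.51,-3.32,0,0,3.62,0.8]]]'

```text
t: 7.88
tcp_pos: [0.4767, 0.0006, 0.263]
tool_rot: [0.641, 0.768, -0.0, -0.0]
force: [0.1, 0.2, -7.8]
finger_gap: 0.15
gripper_force: 77.9
```

>>> carry_out --targets '[[[1,0.18,-0.09,0,0,0.35,0.8],[2.01,0.36,-0.15,0,0,0.7,0.8],[3.03,0.55,-0.19,0,0,1.06,0.8],[4.05,0.73,-0.21,0,0,1.42,0.8],[5.08,0.92,-0.22,0,0,1.78,0.8],[6.11,1.1,-0.22,0,0,2.14,0.8],[7.15,1.29,-0.22,0,0,2.5,0.8],[8.18,1.48,-0.22,0,0,2.86,0.8],[9.2,1.66,-0.22,0,0,3.22,0.8],[10.22,1.85,-0.22,0,0,3.58,0.8],[11.23,2.03,-0.22,0,0,3.93,0.8],[12.23,2.21,-0.22,0,0,4.28,0.8]]]'

```text
t: 8.88
tcp_pos: [0.4763, 0.1249, 0.2649]
tool_rot: [0.669, 0.743, -0.0, -0.0]
force: [0.6, 0.3, -7.2]
finger_gap: 0.146
gripper_force: 77.9
```

>>> carry_out --targets '[[[0.99,0.1,0,0,0,0.34,0.8],[1.97,0.21,0,0,0,0.68,0.8],[2.93,0.31,0,0,0,1.02,0.8],[3.87,0.4,0,0,0,1.34,0.8],[4.79,0.5,0,0,0,1.66,0.8],[5.68,0.59,0,0,0,1.97,0.8],[6.55,0.68,0,0,0,2.27,0.8],[7.39,0.77,0,0,0,2.56,0.8],[8.2,0.86,0,0,0,2.84,0.8],[8.98,0.94,0,0,0,3.11,0.8],[9.73,1.02,0,0,0,3.37,0.8],[10.44,1.09,0,0,0,3.62,0.8]]]'

```text
t: 9.88
tcp_pos: [0.4765, 0.2296, 0.265]
tool_rot: [0.692, 0.722, -0.0, -0.0]
force: [-1.0, -0.0, -7.3]
finger_gap: 0.15
gripper_force: 77.9
```

>>> carry_out --targets '[[[0.68,0.03,0,0,0,0.23,0.8],[1.33,0.05,0,0,0,0.46,0.8],[1.94,0.08,0,0,0,0.67,0.8],[2.51,0.1,0,0,0,0.86,0.8],[3.04,0.12,0,0,0,1.05,0.8],[3.53,0.14,0,0,0,1.22,0.8],[3.99,0.16,0,0,0,1.38,0.8],[4.41,0.18,0,0,0,1.52,0.8],[4.79,0.2,0,0,0,1.65,0.8],[5.13,0.21,0,0,0,1.77,0.8],[5.44,0.22,0,0,0,1.87,0.8],[5.71,0.23,0,0,0,1.97,0.8]]]'

```text
t: 10.88
tcp_pos: [0.4764, 0.2862, 0.265]
tool_rot: [0.704, 0.71, -0.0, -0.0]
force: [0.5, -0.7, -6.6]
finger_gap: 0.148
gripper_force: 77.9
```

>>> carry_out --targets '[[[0.23,0,0,0,0,0.08,0.8],[0.44,0,0,0,0,0.15,0.8],[0.6,0,0,0,0,0.21,0.8],[0.74,0,0,0,0,0.26,0.8],[0.85,0.01,0,0,0,0.29,0.8],[0.94,0.01,0,0,0,0.32,0.8],[1,0.01,0,0,0,0.35,0.8],[1.05,0.01,0,0,0,0.36,0.8],[1.07,0.01,0,0,0,0.37,0.8],[1.09,0.01,0,0,0,0.38,0.8]]]'

```text
t: 11.72
tcp_pos: [0.4764, 0.2968, 0.265]
tool_rot: [0.707, 0.708, -0.0, 0.0]
force: [0.7, 0.4, -7.8]
finger_gap: 0.153
gripper_force: 77.9
```

```bash
python3 -c "
from h import *
meas('d')"
```

```text
t 11.72 tcp [0.4764 0.2968 0.265 ] f [ 0.69  0.36 -7.79] m [-0.036  0.032 -0.061] gap 0.153 grip 77.9
moment tool [ 0.032 -0.036  0.061] force tool [0.36 0.69 7.79] tilt [-0.     -0.0001]
d orange px (500.0, 198.0) (131, 121) tray [111.4  33.8] cork boxes [(341, 192, 84, 87)]
edges row100: L 92.03 R 544.85
```

```bash
cat >> h.py <<'E'
def sim(x,y,prof,th0,x0=111.,mu=.014,c=.333,v=(0,0),extra=0):
    """prof: list of (phx,phy) deg per row; slope x = phx+th0+c*(x-x0), slope y=-phy. returns final (mm), v, track"""
    p=np.array([x,y])/1000;v=np.array(v,float);dt=1/240;tr=[];P=[prof[0]]+list(prof)+[prof[-1]]*extra
    for k in range(1,len(P)):
        for j in range(20):
            ph=np.radians(np.array(P[k-1])+(np.array(P[k])-np.array(P[k-1]))*(j+1)/20)
            s=np.array([ph[0]+th0+c*(p[0]-x0/1000),-ph[1]]);a=7*s;f=mu*7;sp=np.linalg.norm(v)
            if sp<1e-9:
                m=np.linalg.norm(a)
                if m<=f: continue
                v=a*(1-f/m)*dt
            else:
                v2=v+a*dt;n=np.linalg.norm(v2);v=v2*max(0,1-f*dt/n) if n>0 else v2
            p=p+v*dt
        tr.append((*(p*1000).round(1),*(v*1000).round(0)))
    return p*1000,v,tr
def pulse(a,b,e,up,hold,dn,tail):
    """from a to b (deg pairs) over up rows, hold, to e over dn, tail"""
    a,b,e=map(np.array,(a,b,e));L=[a+(b-a)*(i+1)/up for i in range(up)]+[b]*hold+[b+(e-b)*(i+1)/dn for i in range(dn)]+[e]*tail
    return [tuple(q) for q in L]
PIV=.145
def tiltpath(p0,prof,a):
    P=[a]+list(prof);R0=down(0)
    def f(k):
        R=R0*Ro.from_rotvec([P[k][0],P[k][1],0],degrees=True);z=np.array([0,0,PIV]);return p0+R0.apply(z)-R.apply(z),R
    return f
E
python3 - <<'E'
from h import *
s=manip.sense();I=cams.camera_info("wrist");print('cork',tray_xy((382.5,235),I,s,.02))
for b in[(-1.2,2.0),(-1.0,2.2),(-.8,2.0)]:
  for hold in(3,4,5):
    e=(.8,0);pr=pulse((0,0),b,e,3,hold,3,12)
    print(b,hold,[ (sim(111,34,pr,t,mu=m)[0].round(0).tolist(),(sim(111,34,pr,t,mu=m)[1]*1000).round(0).tolist()) for t,m in((-.012,.014),(-.006,.014),(0,.014),(-.006,.017))])
E
```

```text
cork [47.29538285  0.33072803]
(-1.2, 2.0) 3 [([-37.0, -50.0], [-181.0, -35.0]), ([47.0, -30.0], [-33.0, -10.0]), ([91.0, -12.0], [0.0, -0.0]), ([77.0, -8.0], [-0.0, -0.0])]
(-1.2, 2.0) 4 [([-93.0, -75.0], [-266.0, -52.0]), ([7.0, -56.0], [-93.0, -29.0]), ([77.0, -32.0], [0.0, -0.0]), ([48.0, -29.0], [-20.0, -4.0])]
(-1.2, 2.0) 5 [([-157.0, -102.0], [-364.0, -68.0]), ([-39.0, -82.0], [-163.0, -47.0]), ([54.0, -57.0], [-11.0, -9.0]), ([9.0, -53.0], [-79.0, -20.0])]
(-1.0, 2.2) 3 [([-18.0, -56.0], [-153.0, -36.0]), ([59.0, -36.0], [-18.0, -8.0]), ([99.0, -21.0], [2.0, -0.0]), ([82.0, -13.0], [-0.0, -0.0])]
(-1.0, 2.2) 4 [([-68.0, -84.0], [-229.0, -54.0]), ([25.0, -64.0], [-69.0, -28.0]), ([86.0, -43.0], [0.0, -0.0]), ([60.0, -35.0], [-5.0, -1.0])]
(-1.0, 2.2) 5 [([-125.0, -114.0], [-315.0, -72.0]), ([-15.0, -93.0], [-129.0, -48.0]), ([68.0, -70.0], [-3.0, -9.0]), ([26.0, -61.0], [-56.0, -18.0])]
(-0.8, 2.0) 3 [([14.0, -38.0], [-101.0, -23.0]), ([82.0, -16.0], [-0.0, -0.0]), ([109.0, -8.0], [10.0, -0.0]), ([93.0, 1.0], [0.0, -0.0])]
(-0.8, 2.0) 4 [([-27.0, -62.0], [-165.0, -38.0]), ([59.0, -39.0], [-17.0, -7.0]), ([101.0, -24.0], [4.0, -0.0]), ([83.0, -14.0], [-0.0, -0.0])]
(-0.8, 2.0) 5 [([-74.0, -88.0], [-236.0, -54.0]), ([29.0, -65.0], [-62.0, -25.0]), ([90.0, -44.0], [0.0, -0.0]), ([65.0, -33.0], [-0.0, -0.0])]
```

```bash
python3 - <<'E'
from h import *
for b in[(0,2.0),(0.,1.8)]:
  for hold in(1,2,3):
    e=(.1,0);pr=pulse((0,0),b,e,3,hold,3,4)
    print(b,hold,[ (sim(111,34,pr,t,mu=m)[0].round(0).tolist(),(sim(111,34,pr,t,mu=m)[1]*1000).round(0).tolist()) for t,m in((-.012,.014),(-.006,.014),(0,.014),(-.006,.017))])
pr=pulse((0,0),(0,2.),(.1,0),3,2,3,4);print(fmt(rows(tiltpath(np.zeros(3),pr,(0,0)),0,12)))
E
```

```text
(0, 2.0) 1 [([97.0, 14.0], [-29.0, -14.0]), ([106.0, 19.0], [-5.0, -3.0]), ([112.0, 20.0], [0.0, -0.0]), ([108.0, 24.0], [-0.0, -0.0])]
(0, 2.0) 2 [([92.0, 4.0], [-39.0, -25.0]), ([104.0, 9.0], [-11.0, -13.0]), ([112.0, 10.0], [2.0, -9.0]), ([106.0, 17.0], [-0.0, -0.0])]
(0, 2.0) 3 [([87.0, -7.0], [-49.0, -36.0]), ([101.0, -2.0], [-17.0, -25.0]), ([112.0, -0.0], [3.0, -21.0]), ([104.0, 8.0], [-7.0, -7.0])]
(0.0, 1.8) 1 [([99.0, 18.0], [-24.0, -9.0]), ([107.0, 23.0], [-0.0, -0.0]), ([111.0, 24.0], [0.0, -0.0]), ([109.0, 27.0], [-0.0, -0.0])]
(0.0, 1.8) 2 [([94.0, 10.0], [-34.0, -17.0]), ([105.0, 15.0], [-7.0, -6.0]), ([112.0, 17.0], [0.0, -0.0]), ([108.0, 22.0], [-0.0, -0.0])]
(0.0, 1.8) 3 [([89.0, 1.0], [-44.0, -27.0]), ([102.0, 6.0], [-13.0, -15.0]), ([112.0, 8.0], [2.0, -9.0]), ([106.0, 16.0], [-0.0, -0.0])]
[[-0.17, 0, 0, 0, 0.67, 0, 0.8], [-0.34, 0, 0, 0, 1.33, 0, 0.8], [-0.51, 0, 0.01, 0, 2, 0, 0.8], [-0.51, 0, 0.01, 0, 2, 0, 0.8], [-0.51, 0, 0.01, 0, 2, 0, 0.8], [-0.34, 0.01, 0, 0.03, 1.33, 0, 0.8], [-0.17, 0.02, 0, 0.07, 0.67, 0, 0.8], [0, 0.03, 0, 0.1, 0, 0, 0.8], [0, 0.03, 0, 0.1, 0, 0, 0.8], [0, 0.03, 0, 0.1, 0, 0, 0.8], [0, 0.03, 0, 0.1, 0, 0, 0.8], [0, 0.03, 0, 0.1, 0, 0, 0.8]]
```

>>> carry_out --targets '[[[-0.17,0,0,0,0.67,0,0.8],[-0.34,0,0,0,1.33,0,0.8],[-0.51,0,0.01,0,2,0,0.8],[-0.51,0,0.01,0,2,0,0.8],[-0.51,0,0.01,0,2,0,0.8],[-0.34,0.01,0,0.03,1.33,0,0.8],[-0.17,0.02,0,0.07,0.67,0,0.8],[0,0.03,0,0.1,0,0,0.8],[0,0.03,0,0.1,0,0,0.8],[0,0.03,0,0.1,0,0,0.8]]]'

```text
t: 12.6
tcp_pos: [0.4767, 0.2975, 0.265]
tool_rot: [0.706, 0.708, -0.001, -0.001]
force: [1.2, 0.1, -7.5]
finger_gap: 0.152
gripper_force: 77.9
```

```bash
python3 -c "
from h import *
meas('e');meas('e2')"
```

```text
t 12.6 tcp [0.4767 0.2975 0.265 ] f [ 1.2   0.15 -7.47] m [-0.012 -0.066 -0.037] gap 0.152 grip 77.9
moment tool [-0.066 -0.012  0.037] force tool [0.15 1.21 7.47] tilt [-0.0016  0.0001]
e orange px (493.5, 241.5) (126, 116) tray [111.1   6.2] cork boxes [(342, 193, 84, 86)]
edges row100: L 92.01 R 544.99
t 12.65 tcp [0.4766 0.2973 0.2649] f [-0.39 -0.25 -6.21] m [ 0.001 -0.034  0.011] gap 0.147 grip 77.9
moment tool [-0.034  0.001 -0.011] force tool [-0.25 -0.38  6.21] tilt [-0.0018 -0.0001]
e2 orange px (493.5, 243.5) (126, 116) tray [111.3   4.9] cork boxes [(341, 193, 84, 86)]
edges row100: L 91.99 R 544.94
```

```bash
python3 - <<'E'
from h import *
meas('e3')
for b in(-1.4,-1.7):
  for hold in(1,2,3):
    e=(.5,0);pr=pulse((.1,0),(b,0),e,3,hold,3,6)
    print(b,hold,[ (sim(111,3,pr,t,mu=m)[0].round(0).tolist(),(sim(111,3,pr,t,mu=m)[1]*1000).round(0).tolist()) for t,m in((-.004,.014),(-.002,.014),(0.001,.014),(-.001,.017))])
E
```

```text
t 12.7 tcp [0.4766 0.2971 0.2649] f [ 0.62  1.2  -8.13] m [-0.033  0.002  0.005] gap 0.148 grip 77.9
moment tool [ 0.002 -0.033 -0.004] force tool [1.2  0.64 8.13] tilt [-0.002  -0.0001]
e3 orange px (493.0, 245.0) (125, 115) tray [111.1   3.9] cork boxes [(341, 193, 85, 86)]
edges row100: L 91.91 R 544.88
-1.4 1 [([104.0, 3.0], [-0.0, -0.0]), ([106.0, 3.0], [-0.0, -0.0]), ([109.0, 3.0], [-0.0, -0.0]), ([109.0, 3.0], [-0.0, -0.0])]
-1.4 2 [([98.0, 3.0], [-0.0, -0.0]), ([102.0, 3.0], [-0.0, -0.0]), ([106.0, 3.0], [0.0, -0.0]), ([107.0, 3.0], [-0.0, -0.0])]
-1.4 3 [([89.0, 3.0], [-0.0, -0.0]), ([96.0, 3.0], [0.0, -0.0]), ([103.0, 3.0], [-0.0, -0.0]), ([104.0, 3.0], [0.0, -0.0])]
-1.7 1 [([98.0, 3.0], [-0.0, -0.0]), ([102.0, 3.0], [-0.0, -0.0]), ([105.0, 3.0], [0.0, -0.0]), ([106.0, 3.0], [-0.0, -0.0])]
-1.7 2 [([86.0, 3.0], [-1.0, -0.0]), ([94.0, 3.0], [-0.0, -0.0]), ([100.0, 3.0], [-0.0, -0.0]), ([102.0, 3.0], [-0.0, -0.0])]
-1.7 3 [([68.0, 3.0], [-30.0, -0.0]), ([80.0, 3.0], [-4.0, -0.0]), ([93.0, 3.0], [-0.0, -0.0]), ([96.0, 3.0], [-0.0, -0.0])]
```

```bash
python3 - <<'E'
from h import *
pr=pulse((.1,0),(-1.7,0),(.5,0),3,3,3,1);print(fmt(rows(tiltpath(np.zeros(3),pr,(.1,0)),0,10)))
E
```

```text
[[0, -0.15, 0, -0.6, 0, 0, 0.8], [0, -0.3, 0, -1.2, 0, 0, 0.8], [0, -0.46, 0.01, -1.8, 0, 0, 0.8], [0, -0.46, 0.01, -1.8, 0, 0, 0.8], [0, -0.46, 0.01, -1.8, 0, 0, 0.8], [0, -0.46, 0.01, -1.8, 0, 0, 0.8], [0, -0.27, 0, -1.07, 0, 0, 0.8], [0, -0.08, 0, -0.33, 0, 0, 0.8], [0, 0.1, 0, 0.4, 0, 0, 0.8], [0, 0.1, 0, 0.4, 0, 0, 0.8]]
```

>>> carry_out --targets '[[[0,-0.15,0,-0.6,0,0,0.8],[0,-0.3,0,-1.2,0,0,0.8],[0,-0.46,0.01,-1.8,0,0,0.8],[0,-0.46,0.01,-1.8,0,0,0.8],[0,-0.46,0.01,-1.8,0,0,0.8],[0,-0.46,0.01,-1.8,0,0,0.8],[0,-0.27,0,-1.07,0,0,0.8],[0,-0.08,0,-0.33,0,0,0.8],[0,0.1,0,0.4,0,0,0.8]]]'

```text
t: 13.5
tcp_pos: [0.4784, 0.2969, 0.2651]
tool_rot: [0.707, 0.708, -0.003, -0.003]
force: [0.6, -0.6, -6.2]
finger_gap: 0.149
gripper_force: 78.0
```

```bash
python3 -c "
from h import *
meas('f');meas('f2');meas('f3')"
```

```text
t 13.5 tcp [0.4784 0.2969 0.2651] f [ 0.62 -0.62 -6.22] m [ 0.05  -0.138 -0.037] gap 0.149 grip 78.0
moment tool [-0.138  0.05   0.037] force tool [-0.62  0.67  6.21] tilt [-0.009   0.0002]
f orange px (450.5, 251.5) (122, 116) tray [84.6 -0.4] cork boxes [(341, 192, 72, 87)]
edges row100: L 93.26 R 546.22
t 13.55 tcp [0.4793 0.2969 0.2651] f [ 1.07 -0.78 -7.09] m [ 0.002 -0.214  0.03 ] gap 0.149 grip 78.0
moment tool [-0.214  0.002 -0.03 ] force tool [-0.78  1.13  7.08] tilt [-0.0085  0.0004]
f2 orange px (445.0, 252.0) (121, 115) tray [81.2 -0.8] cork boxes [(340, 193, 71, 86)]
edges row100: L 93.11 R 546.08
t 13.6 tcp [0.4792 0.2969 0.265 ] f [-0.66 -0.58 -7.17] m [ 0.018 -0.201 -0.047] gap 0.15 grip 78.0
moment tool [-0.201  0.018  0.047] force tool [-0.58 -0.6   7.17] tilt [-0.0078  0.0003]
f3 orange px (441.5, 252.5) (122, 116) tray [79.  -1.1] cork boxes [(341, 192, 69, 87)]
edges row100: L 93.54 R 546.47
```

>>> carry_out --targets '[[[0,0,0,0,0,0,0.8],[0,0,0,0,0,0,0.8],[0,0,0,0,0,0,0.8]]]'

```text
t: 13.9
tcp_pos: [0.4775, 0.2969, 0.265]
tool_rot: [0.707, 0.708, -0.003, -0.003]
force: [0.1, 0.3, -7.4]
finger_gap: 0.151
gripper_force: 78.0
```

```bash
python3 -c "
from h import *
meas('g');meas('g2')
for v in (-.03,-.02): print([sim(68,-2,[(.5,0)]*30,t,v=(v,0))[0] for t in (-.004,-.002,0)])
"
```

```text
t 13.9 tcp [0.4775 0.2969 0.265 ] f [ 0.09  0.31 -7.43] m [-0.019 -0.113 -0.004] gap 0.151 grip 78.0
moment tool [-0.113 -0.019  0.004] force tool [0.31 0.15 7.43] tilt [-0.0089 -0.0001]
g orange px (428.0, 253.5) (121, 116) tray [70.4 -1.8] cork boxes [(340, 193, 65, 86)]
edges row100: L 94.20 R 547.18
t 13.95 tcp [0.4775 0.2969 0.265 ] f [ 0.   -0.85 -7.54] m [ 0.024 -0.086 -0.022] gap 0.15 grip 78.0
moment tool [-0.086  0.024  0.022] force tool [-0.85  0.07  7.54] tilt [-0.0088 -0.    ]
g2 orange px (426.5, 253.5) (120, 116) tray [69.5 -1.8] cork boxes [(341, 192, 62, 86)]
edges row100: L 94.21 R 547.27
[array([-89.69846654,  -2.        ]), array([41.32086785, -2.        ]), array([58.70566499, -2.        ])]
[array([56.93157513, -2.        ]), array([62.90928352, -2.        ]), array([64.38447797, -2.        ])]
```

```bash
python3 - <<'E'
from h import *
for b in(-.3,-.5,-.7):
  for hold in(0,1,2,3):
    pr=[(.5,0)]*3+pulse((.5,0),(b,0),(1.1,0),3,hold,3,6)
    print(b,hold,[ (sim(69.5,-2,pr,t,mu=m,v=(-.018,0))[0].round(0)[0],(sim(69.5,-2,pr,t,mu=m,v=(-.018,0))[1]*1000).round(0)[0]) for t,m in((-.004,.014),(-.002,.014),(0.001,.014),(-.001,.017))])
pr=[(.5,0)]*3+pulse((.5,0),(-.4,0),(1.1,0),3,1,3,1)
print(fmt(rows(tiltpath(np.zeros(3),pr,(.5,0)),0,len(pr))))
E
```

```text
-0.3 0 [(np.float64(56.0), np.float64(-0.0)), (np.float64(62.0), np.float64(-0.0)), (np.float64(67.0), np.float64(-0.0)), (np.float64(67.0), np.float64(-0.0))]
-0.3 1 [(np.float64(50.0), np.float64(-0.0)), (np.float64(60.0), np.float64(-0.0)), (np.float64(66.0), np.float64(-0.0)), (np.float64(67.0), np.float64(-0.0))]
-0.3 2 [(np.float64(40.0), np.float64(-9.0)), (np.float64(56.0), np.float64(-0.0)), (np.float64(65.0), np.float64(0.0)), (np.float64(66.0), np.float64(-0.0))]
-0.3 3 [(np.float64(28.0), np.float64(-29.0)), (np.float64(50.0), np.float64(-0.0)), (np.float64(64.0), np.float64(-0.0)), (np.float64(65.0), np.float64(-0.0))]
-0.5 0 [(np.float64(53.0), np.float64(-0.0)), (np.float64(60.0), np.float64(-0.0)), (np.float64(66.0), np.float64(-0.0)), (np.float64(67.0), np.float64(-0.0))]
-0.5 1 [(np.float64(42.0), np.float64(-7.0)), (np.float64(56.0), np.float64(-0.0)), (np.float64(64.0), np.float64(-0.0)), (np.float64(65.0), np.float64(-0.0))]
-0.5 2 [(np.float64(29.0), np.float64(-29.0)), (np.float64(49.0), np.float64(-0.0)), (np.float64(62.0), np.float64(-0.0)), (np.float64(64.0)
[... 450 characters left out ...]
oat64(-0.0)), (np.float64(63.0), np.float64(-0.0))]
-0.7 2 [(np.float64(17.0), np.float64(-49.0)), (np.float64(38.0), np.float64(-10.0)), (np.float64(58.0), np.float64(-0.0)), (np.float64(60.0), np.float64(-0.0))]
-0.7 3 [(np.float64(-1.0), np.float64(-80.0)), (np.float64(23.0), np.float64(-35.0)), (np.float64(52.0), np.float64(-0.0)), (np.float64(55.0), np.float64(-0.0))]
[[0, 0, 0, 0, 0, 0, 0.8], [0, 0, 0, 0, 0, 0, 0.8], [0, 0, 0, 0, 0, 0, 0.8], [0, -0.08, 0, -0.3, 0, 0, 0.8], [0, -0.15, 0, -0.6, 0, 0, 0.8], [0, -0.23, 0, -0.9, 0, 0, 0.8], [0, -0.23, 0, -0.9, 0, 0, 0.8], [0, -0.1, 0, -0.4, 0, 0, 0.8], [0, 0.03, 0, 0.1, 0, 0, 0.8], [0, 0.15, 0, 0.6, 0, 0, 0.8], [0, 0.15, 0, 0.6, 0, 0, 0.8]]
```

>>> carry_out --targets '[[[0,0,0,0,0,0,0.8],[0,0,0,0,0,0,0.8],[0,0,0,0,0,0,0.8],[0,-0.08,0,-0.3,0,0,0.8],[0,-0.15,0,-0.6,0,0,0.8],[0,-0.23,0,-0.9,0,0,0.8],[0,-0.23,0,-0.9,0,0,0.8],[0,-0.1,0,-0.4,0,0,0.8],[0,0.03,0,0.1,0,0,0.8],[0,0.15,0,0.6,0,0,0.8],[0,0.15,0,0.6,0,0,0.8]]]'

```text
t: 14.92
tcp_pos: [0.4803, 0.2969, 0.265]
tool_rot: [0.707, 0.707, -0.006, -0.007]
force: [-0.1, -0.4, -7.6]
finger_gap: 0.151
gripper_force: 78.0
```

```bash
python3 -c "
from h import *
meas('i');meas('i2');meas('i3')
"
```

```text
t 14.92 tcp [0.4803 0.2969 0.265 ] f [-0.08 -0.4  -7.59] m [ 0.04  -0.205  0.015] gap 0.151 grip 78.0
moment tool [-0.205  0.04  -0.016] force tool [-0.4   0.06  7.59] tilt [-0.0185  0.0002]
i orange px (395.0, 255.5) (109, 116) tray [49.5 -3.1] cork boxes []
edges row100: L 95.26 R 548.21
t 14.97 tcp [0.48   0.2969 0.265 ] f [-0.02 -0.42 -8.37] m [ 0.098 -0.197 -0.012] gap 0.147 grip 78.0
moment tool [-0.197  0.098  0.01 ] force tool [-0.43  0.13  8.37] tilt [-0.0186  0.0002]
i2 orange px (394.5, 255.5) (108, 116) tray [49.2 -3.1] cork boxes []
edges row100: L 95.79 R 548.68
t 15.02 tcp [0.4796 0.2968 0.2649] f [ 0.55 -0.29 -7.48] m [ 0.035 -0.161  0.006] gap 0.152 grip 78.0
moment tool [-0.161  0.034 -0.007] force tool [-0.29  0.69  7.47] tilt [-0.019 -0.   ]
i3 orange px (394.0, 255.5) (107, 116) tray [48.9 -3.1] cork boxes []
edges row100: L 95.87 R 548.78
```

>>> carry_out --targets '[[[0,0,0,0,0,0,0.8],[0,0,0,0,0,0,0.8],[0,0,0,0,0,0,0.8],[0,0,0,0,0,0,0.8]]]'

```text
t: 15.4
tcp_pos: [0.4791, 0.2969, 0.265]
tool_rot: [0.707, 0.708, -0.007, -0.007]
force: [-0.3, 0.7, -7.4]
finger_gap: 0.149
gripper_force: 78.0
```

```bash
python3 -c "
from h import *
meas('j')
"
```

```text
t 15.4 tcp [0.4791 0.2969 0.265 ] f [-0.29  0.66 -7.41] m [ 0.06  -0.206 -0.017] gap 0.149 grip 78.0
moment tool [-0.207  0.06   0.016] force tool [ 0.66 -0.15  7.41] tilt [-0.0192 -0.0001]
j orange px (391.0, 256.5) (101, 116) tray [47.  -3.8] cork boxes []
edges row100: L 95.88 R 548.76
```

View pics/wristj.png

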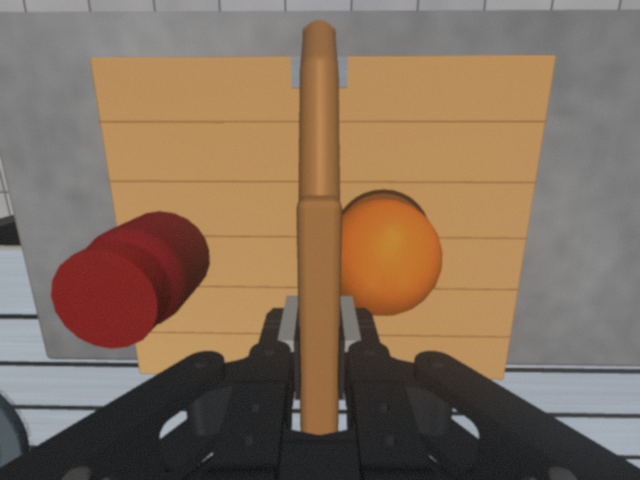

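>>> carry_out --targets '[[[0,0.06,0,0.2,0,0,0.8],[0,0.11,0,0.4,0,0,0.8],[0,0.13,0,0.5,0,0,0.8],[0,0.13,0,0.5,0,0,0.8],[0,0.13,0,0.5,0,0,0.8]]]'

```text
t: 15.87
tcp_pos: [0.4806, 0.2969, 0.2649]
tool_rot: [0.707, 0.708, -0.01, -0.01]
force: [0.2, 0.4, -8.1]
finger_gap: 0.148
gripper_force: 78.0
```

```bash
python3 -c "
from h import *
meas('k')
"
```

```text
t 15.87 tcp [0.4806 0.2969 0.2649] f [ 0.22  0.37 -8.09] m [ 0.046 -0.186  0.018] gap 0.148 grip 78.0
moment tool [-0.186  0.045 -0.019] force tool [0.37 0.45 8.08] tilt [-0.0279 -0.    ]
k orange px (390.5, 256.5) (100, 116) tray [46.7 -3.8] cork boxes []
edges row100: L 96.00 R 548.94
```

```bash
python3 - <<'E'
from h import *
s=manip.sense();I=cams.camera_info("wrist");K,T=np.array(I["K"]),np.array(I["T"]);R=Ro.from_quat(s['tool_rot'])
def edge(th,sx,row=100):
    out=[]
    for y in np.linspace(-.12,.12,200):
        x=.15*sx;h=.020-.029; p=np.array([y,x*np.cos(th)+0*h,.136-h+x*np.sin(th)])  # th>0: +x end lower
        w=s['tcp_pos']+R.apply(p);q=K@(T[:3,:3].T@(w-T[:3,3]));out.append(q[:2]/q[2])
    out=np.array(out);o=np.argsort(out[:,1]);return np.interp(row,out[o,1],out[o,0])
for th in(0,-.01,-.02,-.03,-.04): print(th,round(edge(th,-1),2),round(edge(th,1),2))
E
```

```text
0 89.24 545.29
-0.01 90.52 546.55
-0.02 91.82 547.8
-0.03 93.12 549.05
-0.04 94.43 550.28
```

>>> carry_out --targets '[[[0,0.03,0,0.1,0,0,0.8],[0,0.05,0,0.2,0,0,0.8],[0,0.08,0,0.3,0,0,0.8],[0,0.1,0,0.4,0,0,0.8],[0,0.1,0,0.4,0,0,0.8],[0,0.1,0,0.4,0,0,0.8],[0,0.1,0,0.4,0,0,0.8],[0,0.1,0,0.4,0,0,0.8]]]'

```text
t: 16.58
tcp_pos: [0.4815, 0.2969, 0.2649]
tool_rot: [0.706, 0.708, -0.012, -0.012]
force: [-0.2, 0.4, -6.0]
finger_gap: 0.15
gripper_force: 78.0
```

```bash
python3 -c "
from h import *
meas('l')
"
```

```text
t 16.58 tcp [0.4815 0.2969 0.2649] f [-0.17  0.45 -6.05] m [ 0.002 -0.24   0.041] gap 0.15 grip 78.0
moment tool [-0.24   0.    -0.041] force tool [0.45 0.04 6.05] tilt [-0.0349 -0.0001]
l orange px (391.0, 256.5) (101, 116) tray [47.  -3.8] cork boxes []
edges row100: L 95.93 R 548.88
```

>>> carry_out --targets '[[[0,0,0,0,0,0,0.8],[0,0,0,0,0,0,0.8],[0,0,0,0,0,0,0.8],[0,0,0,0,0,0,0.8],[0,0,0,0,0,0,0.8],[0,0,0,0,0,0,0.8],[0,0,0,0,0,0,0.8],[0,0,0,0,0,0,0.8],[0,0,0,0,0,0,0.8],[0,0,0,0,0,0,0.8],[0,0,0,0,0,0,0.8],[0,0,0,0,0,0,0.8]]]'

```text
t: 17.63
tcp_pos: [0.4815, 0.2969, 0.2649]
tool_rot: [0.706, 0.708, -0.012, -0.012]
force: [-0.5, 0.3, -7.5]
finger_gap: 0.147
gripper_force: 78.0
```

>>> carry_out --targets '[[[0,0,0,0,0,0,0.8],[0,0,0,0,0,0,0.8],[0,0,0,0,0,0,0.8],[0,0,0,0,0,0,0.8],[0,0,0,0,0,0,0.8],[0,0,0,0,0,0,0.8],[0,0,0,0,0,0,0.8],[0,0,0,0,0,0,0.8],[0,0,0,0,0,0,0.8],[0,0,0,0,0,0,0.8],[0,0,0,0,0,0,0.8],[0,0,0,0,0,0,0.8]]]'

```text
t: 18.63
tcp_pos: [0.4815, 0.2969, 0.2649]
tool_rot: [0.706, 0.708, -0.012, -0.012]
force: [-0.4, 0.5, -6.9]
finger_gap: 0.15
gripper_force: 78.0
```

>>> carry_out --targets '[[[0,0,0,0,0,0,0.8],[0,0,0,0,0,0,0.8],[0,0,0,0,0,0,0.8],[0,0,0,0,0,0,0.8],[0,0,0,0,0,0,0.8],[0,0,0,0,0,0,0.8],[0,0,0,0,0,0,0.8],[0,0,0,0,0,0,0.8],[0,0,0,0,0,0,0.8],[0,0,0,0,0,0,0.8],[0,0,0,0,0,0,0.8],[0,0,0,0,0,0,0.8]]]'

```text
t: 19.63
tcp_pos: [0.4815, 0.2969, 0.2649]
tool_rot: [0.706, 0.708, -0.012, -0.012]
force: [-0.9, 0.4, -7.3]
finger_gap: 0.151
gripper_force: 78.0
```

```bash
python3 -c "
from h import *
meas('m');s=manip.sense();I=cams.camera_info('wrist');print(tray_xy((382,256.5),I,s,.057))
"
```

```text
t 19.63 tcp [0.4815 0.2969 0.2649] f [-0.89  0.36 -7.35] m [ 0.096 -0.221 -0.022] gap 0.151 grip 78.0
moment tool [-0.222  0.096  0.019] force tool [ 0.36 -0.63  7.38] tilt [-0.035  -0.0001]
m orange px (390.5, 256.5) (100, 116) tray [46.7 -3.8] cork boxes []
edges row100: L 95.89 R 548.86
[41.26628594 -3.82567718]
```

>>> carry_out --targets '[[[0,0,0.03,0,0,0,0.8],[0,0.01,0.1,0,0,0,0.8],[0,0.01,0.22,0,0,0,0.8],[0,0.01,0.38,0,0,0,0.8],[0,0.02,0.56,0,0,0,0.8],[0,0.03,0.76,0,0,0,0.8],[0,0.03,0.96,0,0,0,0.8],[0,0.04,1.16,0,0,0,0.8],[0,0.05,1.36,0,0,0,0.8],[0,0.05,1.56,0,0,0,0.8],[0,0.06,1.76,0,0,0,0.8],[0,0.07,1.96,0,0,0,0.8]]]'

```text
t: 20.68
tcp_pos: [0.4815, 0.2969, 0.2451]
tool_rot: [0.706, 0.708, -0.012, -0.012]
force: [0.2, -0.7, -6.5]
finger_gap: 0.151
gripper_force: 78.0
```

>>> carry_out --targets '[[[0,0.01,0.2,0,0,0,0.8],[0,0.01,0.4,0,0,0,0.8],[0,0.02,0.6,0,0,0,0.8],[0,0.03,0.8,0,0,0,0.8],[0,0.03,1,0,0,0,0.8],[0,0.04,1.2,0,0,0,0.8],[0,0.05,1.4,0,0,0,0.8],[0,0.06,1.58,0,0,0,0.8],[0,0.06,1.75,0,0,0,0.8],[0,0.07,1.9,0,0,0,0.8],[0,0.07,2.02,0,0,0,0.8],[0,0.07,2.1,0,0,0,0.8]]]'

```text
t: 21.68
tcp_pos: [0.4815, 0.2969, 0.2241]
tool_rot: [0.706, 0.708, -0.012, -0.012]
force: [-0.1, 1.1, -6.4]
finger_gap: 0.154
gripper_force: 78.0
```

>>> carry_out --targets '[[[0,0,0.06,0,0,0,0.8],[0,0,0.11,0,0,0,0.8],[0,0.01,0.16,0,0,0,0.8],[0,0.01,0.21,0,0,0,0.8],[0,0.01,0.26,0,0,0,0.8],[0,0.01,0.3,0,0,0,0.8],[0,0.01,0.34,0,0,0,0.8],[0,0.01,0.38,0,0,0,0.8],[0,0.01,0.42,0,0,0,0.8],[0,0.02,0.46,0,0,0,0.8],[0,0.02,0.5,0,0,0,0.8],[0,0.02,0.5,0,0,0,0.8]]]'

```text
t: 22.68
tcp_pos: [0.4815, 0.2969, 0.2192]
tool_rot: [0.706, 0.708, -0.012, -0.012]
force: [0.3, -0.4, -7.8]
finger_gap: 0.151
gripper_force: 78.0
```

```bash
python3 -c "
from h import *
meas('n')
"
```

```text
t 22.68 tcp [0.4815 0.2969 0.2192] f [ 0.29 -0.44 -7.84] m [ 0.048 -0.238 -0.051] gap 0.151 grip 78.0
moment tool [-0.238  0.05   0.049] force tool [-0.44  0.57  7.83] tilt [-0.0351 -0.0001]
n orange px (391.0, 256.5) (101, 116) tray [47.  -3.8] cork boxes []
edges row100: L 95.94 R 548.90
```

>>> carry_out --targets '[[[0,0,0.04,0,0,0,0.8],[0,0,0.08,0,0,0,0.8],[0,0,0.12,0,0,0,0.8],[0,0.01,0.15,0,0,0,0.8],[0,0.01,0.18,0,0,0,0.8],[0,0.01,0.21,0,0,0,0.8],[0,0.01,0.24,0,0,0,0.8],[0,0.01,0.27,0,0,0,0.8],[0,0.01,0.3,0,0,0,0.8]]]'

```text
t: 23.48
tcp_pos: [0.4815, 0.2969, 0.2163]
tool_rot: [0.706, 0.708, -0.012, -0.012]
force: [-0.4, -0.5, -7.3]
finger_gap: 0.149
gripper_force: 78.0
```

```bash
python3 -c "
from h import *
meas('o')
"
```

```text
t 23.48 tcp [0.4815 0.2969 0.2163] f [-0.38 -0.52 -7.28] m [ 0.05  -0.167 -0.006] gap 0.149 grip 78.0
moment tool [-0.167  0.05   0.004] force tool [-0.52 -0.12  7.29] tilt [-0.0349 -0.    ]
o orange px (391.0, 256.5) (101, 116) tray [47.  -3.8] cork boxes []
edges row100: L 96.18 R 549.12
```

>>> carry_out --targets '[[[0,0,0.02,0,0,0,0.8],[0,0,0.04,0,0,0,0.8],[0,0,0.06,0,0,0,0.8],[0,0,0.08,0,0,0,0.8],[0,0,0.1,0,0,0,0.8],[0,0,0.1,0,0,0,0.8]]]'

```text
t: 24.03
tcp_pos: [0.4814, 0.297, 0.2155]
tool_rot: [0.706, 0.708, -0.012, -0.012]
force: [-1.0, 0.6, -5.8]
finger_gap: 0.149
gripper_force: 78.3
```

```bash
python3 -c "
from h import *
meas('p')
"
```

```text
t 24.03 tcp [0.4814 0.297  0.2155] f [-0.96  0.61 -5.81] m [ 0.084 -0.116 -0.086] gap 0.149 grip 78.3
moment tool [-0.116  0.087  0.083] force tool [ 0.61 -0.76  5.84] tilt [-0.0349  0.0001]
p orange px (391.0, 257.0) (101, 117) tray [47.  -4.1] cork boxes []
edges row100: L 97.17 R 549.97
```

>>> carry_out --targets '[[[0,0,0.02,0,0,0,0.8],[0,0,0.04,0,0,0,0.8],[0,0,0.06,0,0,0,0.8],[0,0,0.08,0,0,0,0.8],[0,0,0.08,0,0,0,0.8]]]'

```text
t: 24.5
tcp_pos: [0.4817, 0.297, 0.2154]
tool_rot: [0.706, 0.708, -0.012, -0.012]
force: [-2.2, -0.6, 3.6]
finger_gap: 0.151
gripper_force: 79.5
```

```bash
python3 -c "
from h import *
meas('q')
"
```

```text
t 24.5 tcp [0.4817 0.297  0.2154] f [-2.16 -0.57  3.57] m [-0.097  0.312  0.03 ] gap 0.151 grip 79.5
moment tool [ 0.312 -0.097 -0.027] force tool [-0.56 -2.29 -3.5 ] tilt [-0.0341  0.0003]
q orange px (390.5, 256.5) (100, 116) tray [46.7 -3.8] cork boxes []
edges row100: L 96.53 R 549.33
```

>>> carry_out --targets '[[[0,-0.05,0,-0.2,0,0,0.8],[0,-0.1,0,-0.4,0,0,0.8],[0,-0.14,0,-0.6,0,0,0.8],[0,-0.19,0,-0.8,0,0,0.8],[0,-0.24,-0.01,-1,0,0,0.8],[0,-0.28,-0.01,-1.2,0,0,0.8],[0,-0.33,-0.01,-1.4,0,0,0.8],[0,-0.38,-0.02,-1.6,0,0,0.8],[0,-0.43,-0.02,-1.8,0,0,0.8],[0,-0.47,-0.02,-2,0,0,0.8],[0,-0.47,-0.02,-2,0,0,0.8]]]'

```text
t: 25.47
tcp_pos: [0.477, 0.297, 0.2155]
tool_rot: [0.707, 0.708, 0.001, 0.0]
force: [-1.8, 0.2, 5.4]
finger_gap: 0.151
gripper_force: 80.0
```

```bash
python3 -c "
from h import *
meas('r')
"
```

```text
t 25.47 tcp [0.477  0.297  0.2155] f [-1.81  0.23  5.43] m [-0.073  0.439 -0.026] gap 0.151 grip 80.0
moment tool [ 0.44  -0.073  0.026] force tool [ 0.24 -1.8  -5.43] tilt [0.0015 0.0004]
r orange px (391.0, 256.5) (101, 116) tray [47.  -3.8] cork boxes []
edges row100: L 91.15 R 544.11
```

>>> carry_out --targets '[[[0,0,0,0,0,0,1.3],[0,0,0,0,0,0,1.6],[0,0,0,0,0,0,2.0],[0,0,0,0,0,0,2.5],[0,0,0,0,0,0,3.2],[0,0,0,0,0,0,4],[0,0,0,0,0,0,5],[0,0,0,0,0,0,5],[0,0,0,0,0,0,5]]]' --force 20

```text
t: 26.27
tcp_pos: [0.4768, 0.2969, 0.2148]
tool_rot: [0.707, 0.708, 0.0, 0.0]
force: [-0.8, -0.1, -0.6]
finger_gap: 0.583
gripper_force: 0.0
```

```bash
python3 -c "
from h import *
meas('s')
"
```

```text
t 26.27 tcp [0.4768 0.2969 0.2148] f [-0.84 -0.06 -0.58] m [ 0.026  0.008 -0.025] gap 0.583 grip 0.0
moment tool [0.008 0.026 0.025] force tool [-0.06 -0.84  0.58] tilt [ 0. -0.]
s orange px (391.0, 256.5) (103, 116) tray [47.  -3.8] cork boxes []
edges row100: L 91.44 R 545.53
```

Released, and the orange is undisturbed. Retreating straight up.

>>> carry_out --targets '[[[0,0,-0.5,0,0,0,5],[0,0,-1.2,0,0,0,5],[0,0,-2.2,0,0,0,5],[0,0,-3.4,0,0,0,5],[0,0,-4.8,0,0,0,5],[0,0,-6.4,0,0,0,5],[0,0,-8,0,0,0,5],[0,0,-9.6,0,0,0,5],[0,0,-11,0,0,0,5],[0,0,-12,0,0,0,5],[0,0,-12,0,0,0,5],[0,0,-12,0,0,0,5]]]'

```text
t: 27.32
tcp_pos: [0.4769, 0.2969, 0.3357]
tool_rot: [0.707, 0.708, 0.001, 0.0]
force: [-0.3, -0.6, -0.4]
finger_gap: 0.585
gripper_force: 0.0
```

```bash
python3 - <<'E'
from h import *
state();a=cams.snapshot('wrist');b=cams.snapshot('scene');cv2.imwrite('pics/fin.png',np.hstack([cv2.resize(a,(400,300),interpolation=3),cv2.resize(b,(400,300),interpolation=3)])[:,:,::-1])
E
```

```text
t 27.32 tcp [0.4769 0.2969 0.3357] f [-0.27 -0.59 -0.42] m [0.066 0.017 0.081] gap 0.585 grip 0.0
```

View pics/fin.png

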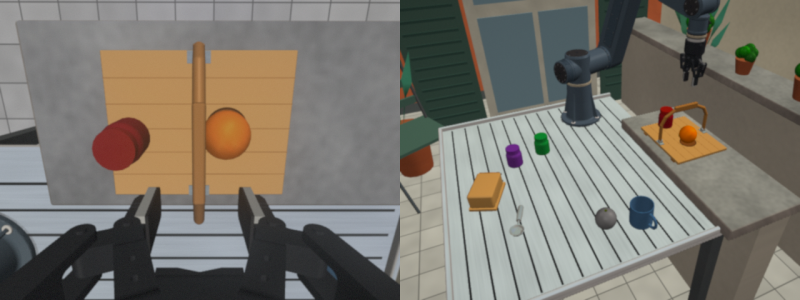

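The tray stands flat on the ledge. The orange (227,133 in the left half) is on the cork, the jar is upright, the bystanders have not moved, and the gripper is clear.

```bash
python3 -c "
from station import sign_off
print(sign_off())"
```

```text
the job is handed in; nothing more can be done
None
```

The job is handed in at about 27 s of the 58 s: the tray is flat on the stone ledge and released, with the orange resting on the cork about 7 mm off its centre after over 4 s held there above the ledge, the jam jar upright, and the mug, butter dish and teaspoon unmoved.

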